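# Close up the drawers and the bit case on the workshop bench

## Task

Before the sawing starts, shut everything against the dust: with the fingertips, push both drawers of the plywood unit fully home and push the raised lid of the drill-bit case down until it is shut, in any order. Only push: do not pull a drawer further out or raise the lid further, leave the sockets in their drawers, and leave everything else on the bench where it is.

Things in the scene. Friction and masses are not known exactly. Their poses are not given: they have to be found in the camera images.
- drawer_unit: low plywood unit with two drawers side by side, 140 deep (x) x 260 wide (y) x 80 mm high, fixed to the bench; origin at centre of underside, its x axis points away from the robot (drawers come out to -x), within 0.15 rad of world x
- drawer_left (a joint): how far the left drawer (left as seen from the robot) is pulled out, m: 0 = shut, front panel flush with the unit's front; 0.11 = fully out. At the start 0.04 to 0.08. It slides along the unit's x axis (shuts towards the unit's +x) with about 1.5 N of friction and a little damping, and stays where it is left; a hard stop at 0. The drawer's front panel is 112 mm wide, 62 mm high, its lower edge 8 mm above the table
- drawer_right (a joint): how far the right drawer (right as seen from the robot) is pulled out, m: 0 = shut, front panel flush with the unit's front; 0.11 = fully out. At the start 0.04 to 0.08. It slides along the unit's x axis (shuts towards the unit's +x) with about 1.5 N of friction and a little damping, and stays where it is left; a hard stop at 0. The drawer's front panel is 112 mm wide, 62 mm high, its lower edge 8 mm above the table
- knob_left (a point): centre of the flat front face of the left drawer's steel knob, 44 mm above the table. The knob is a disc 28 mm across and 10 mm thick on a 12 mm stem; its face stands 22 mm ahead (unit's -x) of the front panel. It moves with the drawer
- knob_right (a point): centre of the flat front face of the right drawer's steel knob, 44 mm above the table. The knob is a disc 28 mm across and 10 mm thick on a 12 mm stem; its face stands 22 mm ahead (unit's -x) of the front panel. It moves with the drawer
- bit_case: grey sheet-metal case of drill bits, 160 deep (x) x 200 wide (y) x 55 mm high, fixed to the bench; origin at centre of underside, its x axis points away from the robot, within 0.15 rad of world x. Stands at the other side of the bench from the drawer unit (which is left and which right varies)
- lid (a joint): angle of the case's hinged lid, rad: 0 = shut, lying on the rim; grows as the free edge, the one towards the robot, rises. At the start 0.7 to 1.1. The stiff hinge (0.35 N m of friction) holds the lid where it is left, so it must be pushed all the way down; a push of 1 to 4 N near the free edge moves it
- lid_edge (a point): middle of the lid's free edge, on its outer (upper) face, 166 mm from the hinge line; moves with the lid. The lid is a 6 mm plate, 166 x 204 mm, with a thumb tab 40 mm wide standing 11 mm past this edge and two 3 mm stiffening ribs on its upper face, 60 mm either side of the middle
- lid_hinge (a point): middle of the lid's hinge line, at the rim farthest from the robot: 82 mm along the case's +x from its origin, 55 mm above the table; the line runs along the case's y
- socket_left: steel socket, 22 mm across, 24 mm tall, standing loose in the left drawer; origin at centre of underside, 12 mm above the table
- socket_right: steel socket, 22 mm across, 24 mm tall, standing loose in the right drawer; origin at centre of underside, 12 mm above the table
- glue_bottle: white glue bottle, 32 mm across, 110 mm tall, standing between the drawer unit and the bit case; origin at centre of underside
- tape_roll: grey roll of tape lying flat, 90 mm across, 24 mm high, near the robot; origin at centre of underside
- spray_can: spray can, 64 mm across, 190 mm tall, at the left; origin at centre of underside
- screw_jar: glass jar with steel cap, 70 mm across, 90 mm tall, at the right; origin at centre of underside
- screwdriver: screwdriver lying near the robot on the right
- hammer: wooden-handled hammer lying near the robot on the left

How it is judged (in metres and radians):
At the end, for the whole second after the job is handed in: both drawers are within 4 mm of fully shut, the lid is within 0.04 rad of shut, each socket rests at the bottom of its own drawer inside the unit, and no other thing has moved by 30 mm (value of joint each of drawer_left, drawer_right below 0.004 m and value of joint lid below 0.04 rad and x of socket_left in the frame of drawer_unit between -0.07 and 0.07 m and height (world z) of each of socket_left, socket_right below 0.03 m and linear speed of each of socket_left, socket_right below 0.02 m/s and y of socket_left in the frame of drawer_unit between 0 and 0.13 m and x of socket_right in the frame of drawer_unit between -0.07 and 0.07 m and y of socket_right in the frame of drawer_unit between -0.13 and 0 m and distance of each of glue_bottle, tape_roll, spray_can, screw_jar, screwdriver, hammer from where it was at the start of the episode below 0.03 m); the robot touches nothing.
It fails at once if a socket was lifted out of its drawer (more than 30 mm above the drawer's floor) (height (world z) of any of socket_left, socket_right above 0.042 m).
It fails at once if a drawer was pulled further out (beyond 0.095 m) (value of joint any of drawer_left, drawer_right above 0.095 m).
It fails at once if the lid was raised further (beyond 1.25 rad) (value of joint lid above 1.25 rad).
It fails at once if another thing on the bench was moved by more than 30 mm (distance of any of glue_bottle, tape_roll, spray_can, screw_jar, screwdriver, hammer from where it was at the start of the episode above 0.03 m).
It fails at once if another thing on the bench was lifted or tipped over (height (world z) of any of glue_bottle, tape_roll, spray_can, screw_jar, screwdriver, hammer above 0.02 m or angle between any of glue_bottle, spray_can, screw_jar's own z axis and vertical above 0.5 rad).
It also fails if it takes over 64 s, if anything falls off the work surface, if the arm or the gripper's body presses on something with over 40 N, if the wrist force passes 120 N, or if a joint passes its speed limit or range.

## Robot

A 6-joint arm with a two-finger parallel gripper is mounted at the origin on the work surface. World frame = base frame: x ahead of the robot, y to its left, z up, the work surface at z = 0. Lengths are in mm, angles in rad, forces in N, time in s.
With the tool pointing down it reaches from about 325 to 775 mm from the base axis. Payload 9.3 kg.
Tool frame: the origin (TCP) lies midway between the tips of the shut fingers; the grasp point (between the pads) lies 19 mm behind it; z points along the fingers, y is the line along which they close (so a half turn about z gives the same grasp; the last joint's range is limited). The gripper opens to 85 mm and grips with 20 to 120 N. Pads are 22 mm wide; open, the fingers measure 114 mm over their backs; the gripper's body (76 mm by 85 mm) begins 54 mm behind the grasp point. The pads swing forward as they close: fully open they stand 13 mm farther back than shut.
Start: joints at [-1.281, 0.259, 0.021, 1.334, 0, 1.418], TCP at [235.652, -496.955, 231.279] pointing down, gripper open.
Joint ranges: [-3.04, 3.04], [-0.91, 1.82], [-1.04, 1.36], [-1.92, 1.95], [-1.52, 1.45], [-3.14, 3.14]. Speed limits (rad/s): [2.22, 2.22, 2.79, 3.14, 3.14, 3.14].

## Interface

Orientations are given as a unit quaternion [x, y, z, w].
In Python, from workcell import arm gives the robot as it stands.
- The arm moves only by the tool carry_out, never from a script. Its argument "commands" is a list of rows, each a list of 5 numbers: the opening, from -1 (shut) to 1 (fully open), so that 0 is half open, then the shift along the tool's x, y, z scaled (see below), then the turn about the tool's z scaled (see below). A call has 1 to 10 rows; each row shifts and turns the commanded pose from where the row before left it, along the tool's axes as they then stand; what a row does not reach is not made up. The controller multiplies each number of a shift by 0.15 m and each number of a turn by 180 degrees. A row lasts 1/12 s, in which the tool goes at most 41.7 mm and 7.16 degrees, less where a joint would pass 70% of its speed; a pose out of reach is approached as far as the arm can. A call with a number of a shift or a turn outside -1 to 1 is refused whole. A call with a gripper value outside its range is refused whole. The fingers move at their own pace and stop on an object; "squeeze" is the grip in N (left out, the last holds). Time passes only in rows, so rows that do not move let the fingers close. It gives the time, the measured TCP pose, the force, the opening and the grip force at its end, in the units of the state.
- arm.sense(): the state, without advancing time (a new reading comes with each control period).
- arm.grab_frame(name): name is "side" or "top"; returns a dict with "pixels" (480x640x3 uint8, blue, green, red), "fx", "fy", "cx", "cy" (pixels), "R" (3x3) and "t" (3): a world point X has camera coordinates R X + t. Camera axes: x right, y down, z forward; pixel columns grow to the right and rows downward; lengths in mm; the calibration is good to about 2 mm. A picture is of the moment at which its call begins. There is no depth.
- arm.finish_job(): hands the job in; it is judged then, once.
The state is a dict: "time": time; "joint_positions": joint angles; "dq": joint speeds; "joint_efforts": joint torques, N m; "eef_pos": TCP position; "tcp_rot": TCP orientation; "force": force on the tool from outside, world axes, zero at the start; "wrist_torque": the same for the moment, N m; "finger_gap": opening from 0.0 (shut) to 1.0 (fully open); "gripper_force": force on a finger pad.
Only numpy, scipy, OpenCV 4.12 (cv2) and the standard library are available. Lean on these libraries where they do the work, as an engineer would, in place of code of your own. Each camera call takes 0.05 s, during which the arm holds its last target. There are 200 camera calls.

## Working session

There is one attempt and no reset: what is moved stays moved. The work goes in short steps, Python scripts to look and compute and a tool call to move; the robot and the scene stay as the last step left them, time stands still between calls to the robot, and variables do not carry over. Pictures are saved under pics/ and viewed, at most 10 in all, crops included, and the job is handed in when it is done.

Besides the shell and the picture viewer there is one more tool, called after "Request:" as name([rows], argument=value, ...), one row to a line, values as JSON. carry_out: Moves the arm, as the interface text tells. Its arguments: {"type":"object","properties":{"commands":{"type":"array"},"squeeze":{"type":"number"}},"required":["commands"]}

```bash
mkdir -p pics; cat > h.py <<'E'
import numpy as np,cv2
from workcell import arm
def ray(f,u,v):
    d=np.array([(u-f["cx"])/f["fx"],(v-f["cy"])/f["fy"],1.]);R=np.array(f["R"]);t=np.array(f["t"])
    return -R.T@t,R.T@d
def atz(f,u,v,z):
    c,d=ray(f,u,v);return (c+d*(z-c[2])/d[2]).round(1)
E
python3 - <<'E'
from h import *
import pickle
s=arm.sense();print(s)
for n in("side","top"):
    f=arm.grab_frame(n);cv2.imwrite(f"pics/{n}0.png",f["pixels"]);pickle.dump(f,open(n+".pkl","wb"))
    print(n,ray(f,320,240),f["fx"])
E
```

```text
{'time': 0.0, 'joint_positions': array([-1.28059674e+00,  2.59185800e-01,  2.07568563e-02,  1.33372457e+00,
       -3.41487018e-05,  1.41817581e+00]), 'dq': array([ 0.00086344, -0.00092084,  0.00012936,  0.00070746, -0.00070834,
       -0.000254  ]), 'joint_efforts': array([ 1.71727745e-03, -5.55639195e+01,  3.44529998e+01,  1.35635477e-02,
       -3.29934949e-05,  1.27645585e-06]), 'eef_pos': array([ 235.56021581, -496.67653523,  230.66772483]), 'tcp_rot': array([ 9.75588536e-01,  2.19605435e-01, -6.36773454e-05, -6.75815782e-04]), 'force': array([ 0.21621385,  0.55588347, -0.13041508]), 'wrist_torque': array([-0.05300865, -0.0569637 , -0.00326294]), 'gripper_force': 0.0, 'finger_gap': 1.0036851000970284}
side (array([ 50.08714821, 897.78223953, 918.03494342]), array([ 0.32050471, -0.68908661, -0.6499641 ])) 556.3155474599362
top (array([2.11701061e+02, 9.40381737e-01, 1.43378593e+03]), array([ 0.17704079, -0.00171096, -0.98426937])) 453.1312911094656
```

View pics/top0.png

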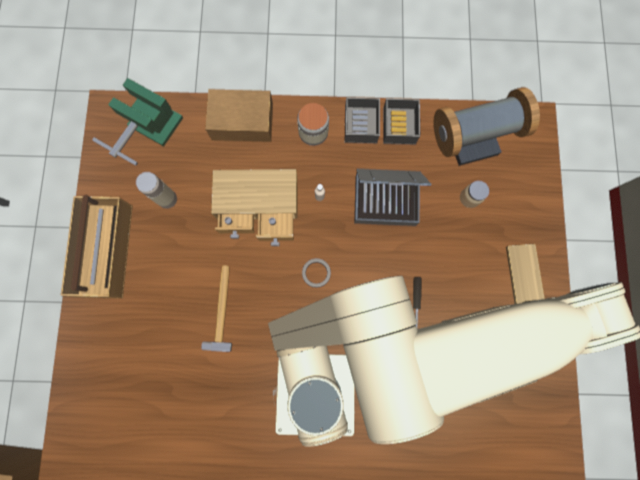

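View pics/side0.png

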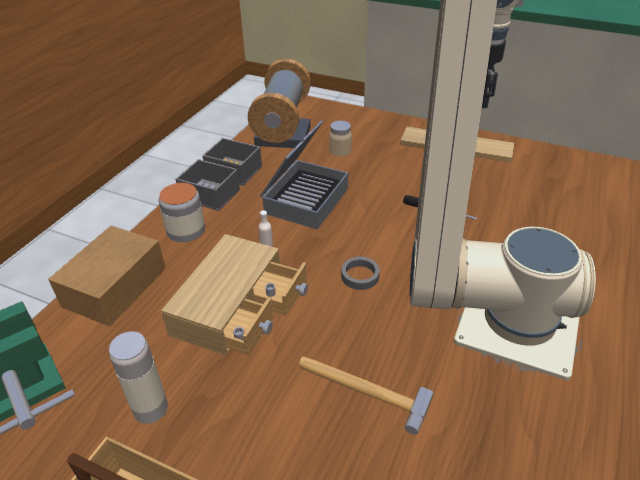

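The top view shows the drawer unit on the left (cols 211–297, rows 170–242) with the right drawer further out, and the case on the right (355–430, 168–224) with its lid raised. I'll enlarge that area to get more exact positions.

```bash
python3 - <<'E'
from h import *
a=cv2.imread("pics/top0.png")[155:285,205:305];b=cv2.imread("pics/top0.png")[155:285,345:445]
cv2.imwrite("pics/c1.png",cv2.resize(np.hstack([a,b]),None,fx=4,fy=4,interpolation=cv2.INTER_CUBIC))
E
```

```text
(no output)
```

View pics/c1.png

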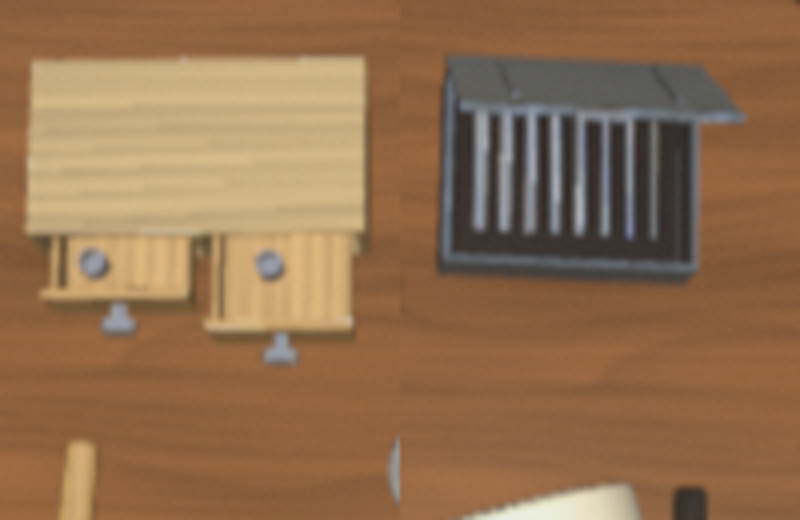

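Crop at 4x: unit top corners are at (32,60), (366,58), (364,237) and (26,235). Knob faces are at (118,331) and (281,361). The case's front rim runs from (441,262) to (695,266), the hinge from (447,60) to (700,67), and the lid's free edge from (462,108) to (742,119).

```bash
python3 - <<'E'
from h import *
import pickle
from scipy.spatial.transform import Rotation as Ro
f=pickle.load(open("top.pkl","rb"))
A=lambda x,y,z:atz(f,205+x/4,155+y/4,z)
B=lambda x,y,z:atz(f,345+(x-400)/4,155+y/4,z)
for n,p in dict(TL=A(32,60,80),TR=A(366,58,80),BR=A(364,237,80),BL=A(26,235,80),kL=A(118,331,50),kR=A(281,361,50),
 fL=B(441,262,55),fR=B(695,266,55),hL=B(447,60,55),hR=B(700,67,55),bottle=atz(f,320,186,100),
 tapeL=atz(f,302,272,24),tapeR=atz(f,331,272,24),hamEnd=atz(f,225,266,15),scr=atz(f,417,278,20)).items(): print(n,p)
for z in(140,160,180,200): print(z,B(462,108,z),B(742,119,z))
print(Ro.from_quat(arm.sense()["tcp_rot"]).as_matrix().round(3))
E
```

```text
TL [668.6 337.8  80. ]
TR [677.2  77.5  80. ]
BR [533.6  74.1  80. ]
BL [528.5 332.7  80. ]
kL [461.  263.7  50. ]
kR [440.6 136.5  50. ]
fL [ 524.3 -109.9   55. ]
fR [ 526.2 -308.2   55. ]
hL [ 689.3 -113.1   55. ]
hR [ 688.9 -315.    55. ]
bottle [619.4   2.7 100. ]
tapeL [362.5  52.1  24. ]
tapeR [364.8 -38.3  24. ]
hamEnd [376.4 294.7  15. ]
scr [ 353.  -307.6   20. ]
140 [ 622.8 -117.6  140. ] [ 619.8 -326.1  140. ]
160 [ 616.4 -115.7  160. ] [ 613.5 -321.1  160. ]
180 [ 610.1 -113.9  180. ] [ 607.2 -316.   180. ]
200 [ 603.7 -112.1  200. ] [ 600.9 -310.9  200. ]
[[ 0.904  0.428 -0.   ]
 [ 0.428 -0.904  0.001]
 [ 0.    -0.001 -1.   ]]
```

Request:
carry_out([
  [-1,0,0,0,-0.0395],
  [-1,0,0,0,-0.0395],
  [-1,0,0,0,-0.0395],
  [-1,0,0,0,-0.0395],
  [-1,0,0,0,-0.0395],
  [-1,0,0,0,-0.0395],
  [-1,0,0,0,-0.0395],
  [-1,0,0,0,-0.0395],
  [-1,0,0,0,-0.0395],
  [-1,0,0,0,-0.0395],
])

```text
time: 0.93
eef_pos: [235.6, -496.8, 230.9]
tcp_rot: [0.664, 0.748, 0.0, -0.0]
force: [-1.0, 0.5, -0.1]
finger_gap: 0.0
gripper_force: 0.0
```

Request:
carry_out([
  [-1,0,0,0,-0.0395],
  [-1,0,0,0,-0.0395],
  [-1,0,0,0,-0.0395],
  [-1,0,0,0,-0.0395],
  [-1,0,0,0,-0.0395],
  [-1,0,0,0,-0.0395],
  [-1,0,0,0,-0.0395],
  [-1,0,0,0,-0.0395],
  [-1,0,0,0,-0.0395],
  [-1,0,0,0,-0.0395],
])

```text
time: 1.77
eef_pos: [235.6, -496.8, 230.9]
tcp_rot: [0.105, 0.994, 0.0, -0.0]
force: [0.1, -0.5, 0.1]
finger_gap: 0.001
gripper_force: 0.0
```

Request:
carry_out([
  [-1,0,0,0,-0.0395],
  [-1,0,0,0,-0.0395],
  [-1,0,0,0,0],
  [-1,0,0,0,0],
])

```text
time: 2.1
eef_pos: [235.6, -496.8, 231.0]
tcp_rot: [-0.014, 1.0, 0.0, -0.0]
force: [0.3, 0.5, -1.0]
finger_gap: -0.0
gripper_force: 0.0
```

Request:
carry_out([
  [-1,-0.172,0.114,-0.005,0],
  [-1,-0.172,0.114,-0.005,0],
  [-1,-0.172,0.114,-0.005,0],
  [-1,-0.172,0.114,-0.005,0],
  [-1,-0.172,0.114,-0.005,0],
  [-1,-0.172,0.114,-0.005,0],
  [-1,-0.172,0.114,-0.005,0],
  [-1,-0.172,0.114,-0.005,0],
  [-1,-0.172,0.114,-0.005,0],
  [-1,-0.172,0.114,-0.005,0],
])

```text
time: 2.93
eef_pos: [489.3, -316.8, 238.8]
tcp_rot: [-0.013, 1.0, 0.0, -0.0]
force: [-0.1, -1.0, -0.2]
finger_gap: 0.001
gripper_force: 0.0
```

Request:
carry_out([
  [-1,-0.172,0.114,-0.005,0],
  [-1,-0.172,0.114,-0.005,0],
  [-1,-0.172,0.114,-0.005,0],
  [-1,-0.172,0.114,-0.005,0],
  [-1,-0.172,0.114,-0.005,0],
  [-1,-0.172,0.114,-0.005,0],
  [-1,0,0,0,0],
  [-1,0,0,0,0],
])

```text
time: 3.6
eef_pos: [640.7, -209.3, 242.3]
tcp_rot: [-0.015, 1.0, 0.0, -0.001]
force: [0.0, -0.3, 0.2]
finger_gap: -0.001
gripper_force: 0.0
```

```bash
python3 - <<'E'
from h import *
f=arm.grab_frame("side");cv2.imwrite("pics/s1.png",cv2.resize(f["pixels"][60:260,200:440],None,fx=3,fy=3,interpolation=cv2.INTER_CUBIC))
E
```

```text
(no output)
```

View pics/s1.png

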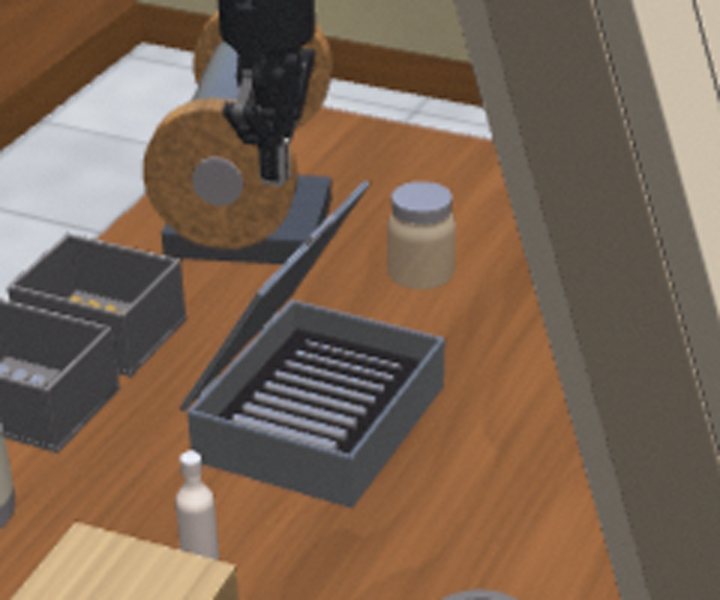

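The fingertips (272,180 in the crop) are above and behind the raised lid (edge around (365,183)), clear of the jar. That puts them on the right side to push the lid down along its arc.

Request:
carry_out([
  [-1,0.035,0,0.157,0],
  [-1,0.035,0,0.157,0],
  [-1,0.02,0,0.1,0],
  [-1,0.077,0,0.053,0],
  [-1,0.077,0,0.053,0],
  [-1,0.063,0,0.07,0],
  [-1,0.063,0,0.07,0],
])

```text
time: 4.23
eef_pos: [583.0, -213.2, 144.5]
tcp_rot: [-0.014, 1.0, -0.0, 0.001]
force: [1.8, -0.2, 0.9]
finger_gap: 0.0
gripper_force: 0.8
```

Request:
carry_out([
  [-1,0.053,0,0.083,0],
  [-1,0.053,0,0.083,0],
  [-1,0.03,0,0.09,0],
  [-1,0.03,0,0.09,0],
  [-1,0.012,0,0.07,0],
  [-1,0.012,0,0.07,0],
  [-1,0,0,0,0],
])

```text
time: 4.82
eef_pos: [553.7, -213.6, 70.0]
tcp_rot: [-0.014, 1.0, 0.001, -0.001]
force: [0.4, -0.1, 0.2]
finger_gap: -0.001
gripper_force: 0.0
```

Request:
carry_out([
  [-1,0,0,0.02,0],
  [-1,0,0,0.02,0],
])

```text
time: 4.98
eef_pos: [555.7, -213.9, 66.1]
tcp_rot: [-0.015, 1.0, -0.0, 0.0]
force: [-0.7, -0.2, 1.4]
finger_gap: 0.002
gripper_force: 0.7
```

Request:
carry_out([
  [-1,0,0,0.02,0],
  [-1,0,0,0.02,0],
])

```text
time: 5.15
eef_pos: [556.1, -213.8, 60.5]
tcp_rot: [-0.015, 1.0, -0.001, 0.001]
force: [-14.3, 4.2, 49.7]
finger_gap: 0.005
gripper_force: 25.2
```

Force rose to 50 N at z≈60, so the lid is on its rim. Next I'll retreat up, then go to the right drawer.

Request:
carry_out([
  [-1,0,0,-0.1,0],
  [-1,0,0,-0.225,0],
  [-1,0,0,-0.225,0],
  [-1,0,0,-0.225,0],
  [-1,0,0,-0.225,0],
  [-1,0,0,-0.225,0],
  [-1,0,0,0,0],
])

```text
time: 5.73
eef_pos: [557.5, -214.0, 250.1]
tcp_rot: [-0.016, 1.0, -0.003, 0.004]
force: [0.3, 0.2, -0.1]
finger_gap: -0.003
gripper_force: 0.0
```

Request:
carry_out([
  [-1,0.075,0.1815,0,0],
  [-1,0.075,0.1815,0,0],
  [-1,0.075,0.1815,0,0],
  [-1,0.075,0.1815,0,0],
  [-1,0.075,0.1815,0,0],
  [-1,0.075,0.1815,0,0],
  [-1,0.075,0.1815,0,0],
  [-1,0.075,0.1815,0,0],
  [-1,0.075,0.1815,0,0],
  [-1,0.075,0.1815,0,0],
])

```text
time: 6.57
eef_pos: [434.0, 56.6, 243.1]
tcp_rot: [-0.015, 1.0, 0.0, 0.0]
force: [0.2, -0.2, 0.7]
finger_gap: 0.003
gripper_force: 0.0
```

Request:
carry_out([
  [-1,0.075,0.1815,0,0],
  [-1,0.075,0.1815,0,0],
  [-1,0.075,0.1815,0,0],
  [-1,0,0,0,0],
  [-1,0,0,0,0],
])

```text
time: 6.98
eef_pos: [398.0, 137.1, 243.3]
tcp_rot: [-0.017, 1.0, 0.0, 0.0]
force: [0.7, -0.4, 0.2]
finger_gap: -0.003
gripper_force: 0.0
```

```bash
python3 - <<'E'
from h import *
f=arm.grab_frame("side");cv2.imwrite("pics/s2.png",cv2.resize(f["pixels"][100:380,150:420],None,fx=2.1,fy=2.1,interpolation=cv2.INTER_CUBIC))
E
```

```text
(no output)
```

View pics/s2.png

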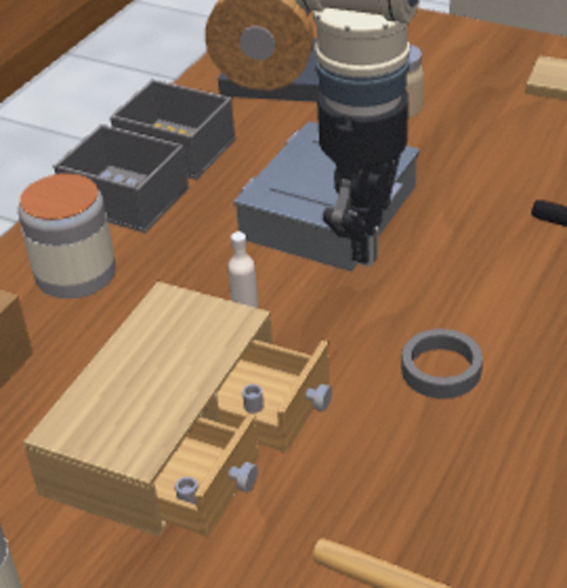

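The lid now lies flat on the case, and both knobs are clear at (320,397) and (243,476). Next I'll lower in front of the right knob.

Request:
carry_out([
  [-1,0,0,0.194,0],
  [-1,0,0,0.194,0],
  [-1,0,0,0.194,0],
  [-1,0,0,0.194,0],
  [-1,0,0,0.194,0],
  [-1,0,0,0.194,0],
  [-1,0,0,0.194,0],
  [-1,0,0,0,0],
])

```text
time: 7.7
eef_pos: [396.3, 134.5, 35.4]
tcp_rot: [-0.015, 1.0, -0.0, -0.003]
force: [-1.9, 0.3, -0.2]
finger_gap: -0.003
gripper_force: 0.0
```

Request:
carry_out([
  [-1,-0.06,0,0,0],
  [-1,-0.06,0,0,0],
  [-1,-0.06,0,0,0],
  [-1,-0.06,0,0,0],
  [-1,-0.05,0,0,0],
  [-1,-0.05,0,0,0],
  [-1,-0.05,0,0,0],
  [-1,-0.05,0,0,0],
  [-1,-0.05,0,0,0],
])

```text
time: 8.45
eef_pos: [472.6, 138.4, 39.4]
tcp_rot: [-0.016, 1.0, 0.0, -0.0]
force: [-1.4, 0.6, 2.0]
finger_gap: 0.002
gripper_force: 0.9
```

Request:
carry_out([
  [-1,-0.04,0,0,0],
  [-1,-0.04,0,0,0],
  [-1,-0.03,0,0,0],
  [-1,-0.02,0,0,0],
  [-1,0,0,0,0],
])

```text
time: 8.87
eef_pos: [492.2, 138.9, 39.3]
tcp_rot: [-0.016, 1.0, -0.0, 0.0]
force: [0.5, -0.8, -0.3]
finger_gap: 0.002
gripper_force: 0.0
```

Request:
carry_out([
  [-1,-0.014,0,0,0],
  [-1,-0.014,0,0,0],
])

```text
time: 9.03
eef_pos: [495.4, 138.9, 39.3]
tcp_rot: [-0.016, 1.0, -0.0, -0.0]
force: [-1.3, 0.4, -1.0]
finger_gap: 0.001
gripper_force: 0.8
```

Request:
carry_out([
  [-1,-0.014,0,0,0],
  [-1,-0.014,0,0,0],
])

```text
time: 9.2
eef_pos: [499.8, 139.1, 39.3]
tcp_rot: [-0.016, 1.0, -0.0, -0.0]
force: [-0.9, 0.0, -1.6]
finger_gap: 0.001
gripper_force: 0.8
```

Request:
carry_out([
  [-1,-0.014,0,0,0],
  [-1,0,0,0,0],
])

```text
time: 9.37
eef_pos: [502.4, 139.2, 39.4]
tcp_rot: [-0.016, 1.0, -0.0, 0.0]
force: [-0.1, 0.2, -0.1]
finger_gap: 0.003
gripper_force: 0.0
```

Request:
carry_out([
  [-1,-0.014,0,0,0],
  [-1,-0.014,0,0,0],
])

```text
time: 9.53
eef_pos: [504.6, 139.3, 39.3]
tcp_rot: [-0.016, 1.0, -0.0, -0.002]
force: [-16.2, -0.9, 10.1]
finger_gap: -0.003
gripper_force: 8.0
```

Request:
carry_out([
  [-1,0.13,0,0,0],
  [-1,0.13,0,0,0],
  [-1,0.13,0,0,0],
  [-1,0.13,0,0,0],
  [-1,0,0.169,0,0],
  [-1,0,0.169,0,0],
  [-1,0,0.169,0,0],
  [-1,0,0.169,0,0],
  [-1,0,0.169,0,0],
  [-1,0,0,0,0],
])

```text
time: 10.37
eef_pos: [424.9, 267.2, 39.8]
tcp_rot: [-0.017, 1.0, 0.001, 0.001]
force: [-0.2, 0.1, 0.6]
finger_gap: -0.001
gripper_force: 0.0
```

Request:
carry_out([
  [-1,-0.05,0,0,0],
  [-1,-0.05,0,0,0],
  [-1,-0.05,0,0,0],
  [-1,-0.05,0,0,0],
  [-1,-0.05,0,0,0],
  [-1,-0.05,0,0,0],
  [-1,-0.05,0,0,0],
  [-1,-0.05,0,0,0],
  [-1,-0.04,0,0,0],
  [-1,0,0,0,0],
])

```text
time: 11.2
eef_pos: [491.8, 265.7, 39.4]
tcp_rot: [-0.015, 1.0, 0.0, 0.001]
force: [-0.4, 0.1, -0.3]
finger_gap: 0.002
gripper_force: 0.0
```

Request:
carry_out([
  [-1,-0.014,0,0,0],
  [-1,-0.014,0,0,0],
  [-1,-0.014,0,0,0],
])

```text
time: 11.45
eef_pos: [496.2, 265.9, 39.4]
tcp_rot: [-0.016, 1.0, -0.0, -0.0]
force: [-1.9, 0.6, -0.4]
finger_gap: 0.002
gripper_force: 0.8
```

Request:
carry_out([
  [-1,-0.014,0,0,0],
  [-1,-0.014,0,0,0],
])

```text
time: 11.62
eef_pos: [500.1, 266.0, 39.3]
tcp_rot: [-0.016, 1.0, -0.0, -0.001]
force: [-15.6, 0.5, 6.6]
finger_gap: -0.003
gripper_force: 7.5
```

The stop is reached with about 16 N. I'll back off, lift clear and check.

Request:
carry_out([
  [-1,0.13,0,0,0],
  [-1,0.13,0,0,0],
  [-1,0.13,0,0,0],
  [-1,0,0,-0.2,0],
  [-1,0,0,-0.2,0],
  [-1,0,0,-0.2,0],
  [-1,0,0,-0.2,0],
  [-1,0,0,-0.2,0],
  [-1,0,0,-0.2,0],
  [-1,0,0,0,0],
])

```text
time: 12.45
eef_pos: [444.3, 265.0, 225.4]
tcp_rot: [-0.016, 1.0, 0.002, 0.004]
force: [0.6, -0.1, -1.0]
finger_gap: 0.006
gripper_force: 0.0
```

```bash
python3 - <<'E'
from h import *
f=arm.grab_frame("side");cv2.imwrite("pics/s3.png",cv2.resize(f["pixels"][100:440,100:480],None,fx=1.7,fy=1.7,interpolation=cv2.INTER_CUBIC))
E
```

```text
(no output)
```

View pics/s3.png

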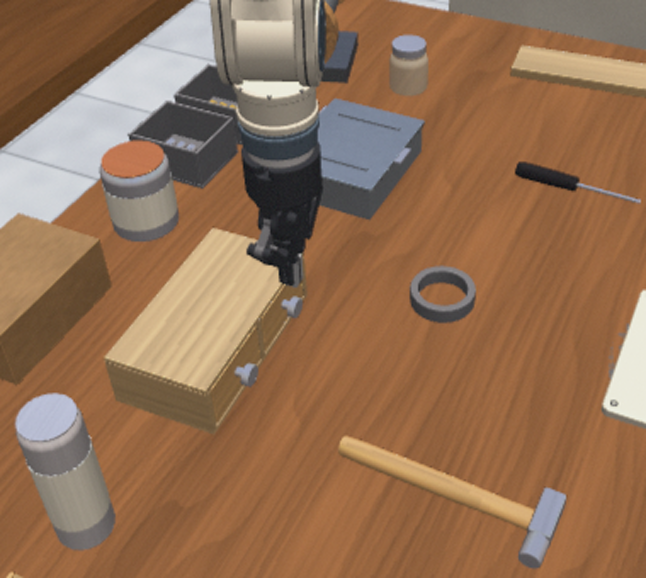

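Both drawer fronts look flush with the unit (knobs at (246,374) and (292,306)). The lid is flat on the case, and the can, tape, hammer and screwdriver look undisturbed.

```bash
python3 -c "
from workcell import arm
print(arm.finish_job())"
```

```text
the job is handed in; nothing more can be done
None
```

I pushed both drawers home to their stops and the lid down onto its rim, confirmed flush in the last picture, and handed the job in after about 12.5 s on the robot's clock; no verdict was returned, and the glue bottle and the sockets could not be seen in that picture.

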